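# Lock a spring channel nut as a stop and run the bottle carriage up to it

## Task

Set the stop for the bottle carriage on the strut channel: take the spring channel nut from its grey stand, put it lengthways through the channel's slot at the yellow mark, press it down below the lips and twist it ninety degrees, then let it rise so that its grooves catch both lips, and let go of it. Only then push the blue carriage gently along the channel until its black nose rests against the stem of the nut, with the nut still locked at the mark. Leave the three loose bottles where they stand.

Things in the scene. Friction and masses are not known exactly. Their poses are not given: they have to be found in the camera images.
- nut_grip (a point): Loose spring channel nut, about 0.12 kg: centre of its upright orange grip tab, 26 mm along the nut's own x, 12 mm thick along its y, 28 mm high (z up); pinch it across the 12 mm. Half a turn makes no difference. Below the tab a steel stem 14 mm thick and 18 mm long, then the steel body, top 32 mm and underside 43 mm below this point.
- nut_under (a point): Underside centre of the nut's steel body, which is 40 mm long (x), 20 mm wide (y), with an upward-open groove 6 mm wide, 4 mm deep across each end (11.5 to 17.5 mm from the middle). A sprung foot, 20 mm in diameter, reaches 28.5 mm below it and gives up to 16 mm: 5 N to start, 0.5 N more per mm. In the stand the underside rests on the stand's top.
- nut_stand: Grey plastic stand, 60x60 mm, 32 mm high, fixed, with a 25 mm round hole through its middle in which the nut's foot hangs. Origin under its centre on the worktop.
- channel: Bare aluminium strut channel fixed on the worktop, 50 mm wide (x), 408 mm long (y), 41 mm high, slot upward, ends capped. Origin under its centre on the worktop. Slot 26 mm wide along the whole length, 45 mm inside below the lips; inner floor at z = 2.5 mm. The turned-in lips are 3 mm thick and reach from z = 41 down to 33 mm.
- slot (a point): Middle of the slot, at the channel's top. Tab centre height of the nut over the worktop: standing lengthways on its foot 74 mm (cannot turn); pressed below 65 mm (best 61 to 63, about 11 N; spring ends at 58) it turns freely either way; turned ninety degrees (nut x along channel x, within 8 degrees) and let up it locks at 69 mm, held up by about 7 N.
- station (a point): The yellow mark: a yellow line across both lip tops with a small yellow block on each side of the channel. This point lies midway over the slot, at the height of the channel's top; axes as the channel's.
- carriage (a joint): Travel of the blue bottle carriage along the channel toward the channel's +y, in m, range 0 to 0.25. Moves with about 1.5 N and stays where left.
- carriage_nose (a point): Middle of the carriage's front face (black rubber nose facing the channel's +y), 48 mm above the worktop. It meets the nut's stem when 7 mm horizontally from the nut's axis. A beaker fixed on the carriage stands up to 122 mm over the worktop, its near side about 10 mm behind the nose.
- carriage_push (a point): Middle of the rear face of the carriage's upright push plate (faces the channel's -y; plate 50 mm wide, 8 mm thick, from 49 to 87 mm above the worktop, this point at 68 mm). It lies 110 mm behind the nose; the beaker is 44 mm or more in front of this face.
- reagent_a: Brown reagent bottle with white cap, 62 mm in diameter, 150 mm high, loose; origin under its centre.
- hdpe_small: White bottle with red cap, 52 mm in diameter, 110 mm high, loose; origin under its centre.
- drop_bottle: Small white bottle with orange cap, 34 mm in diameter, 82 mm high, loose; origin under its centre.
There are look-alikes about, which are no part of the job. There is more than one size of the part that bears nut_grip; the job needs the middle-sized.

How it is judged:
On the way, in this order (a step that is already met when the one before it is completed fails the run):
1. the nut is lengthways in the slot at the mark and pressed down below the lips (x of nut_grip in the frame of channel between -0.005 and 0.005 m and y of nut_grip in the frame of station between -0.01 and 0.01 m and z of nut_grip in the frame of channel below 0.065 m and angle between the x axis of nut_grip and the y axis of channel, either way round below 0.3 rad), for 0.05 s.
2. the nut is turned across the channel, has risen with its grooves on both lips at the mark, and is let go (x of nut_grip in the frame of channel between -0.005 and 0.005 m and y of nut_grip in the frame of station between -0.01 and 0.01 m and z of nut_grip in the frame of channel between 0.0655 and 0.072 m and angle between the x axis of nut_grip and the x axis of channel, either way round below 0.2 rad and angle between nut_grip's own z axis and vertical below 0.1 rad and contact force between the fingers and nut below 0.3 N), for 0.2 s.
3. the carriage's nose rests against the stem of the locked nut (x of nut_grip in the frame of channel between -0.005 and 0.005 m and y of nut_grip in the frame of station between -0.01 and 0.01 m and z of nut_grip in the frame of channel between 0.0655 and 0.072 m and angle between the x axis of nut_grip and the x axis of channel, either way round below 0.2 rad and angle between nut_grip's own z axis and vertical below 0.1 rad and horizontal distance between carriage_nose and nut_grip below 0.0105 m), for 0.2 s.
At the end, for the whole second after the job is handed in: The nut stands upright across the channel (0.2 rad), within 5 mm of the slot's middle and 10 mm of the yellow mark, its tab centre 65.5 to 72 mm above the worktop (grooves on the lips); the carriage's nose is within 10.5 mm of the nut's axis (on its stem) (all of step 3); the robot touches nothing.
It fails at once if the bottle reagent_a is shifted more than 25 mm or tipped (distance of reagent_a from where it was at the start of the episode above 0.025 m or angle between reagent_a's own z axis and vertical above 0.35 rad).
It fails at once if the bottle hdpe_small is shifted more than 25 mm or tipped (distance of hdpe_small from where it was at the start of the episode above 0.025 m or angle between hdpe_small's own z axis and vertical above 0.35 rad).
It fails at once if the bottle drop_bottle is shifted more than 25 mm or tipped (distance of drop_bottle from where it was at the start of the episode above 0.025 m or angle between drop_bottle's own z axis and vertical above 0.35 rad).
It fails at once if the carriage is squeezed or shoved hard, the fingers pressing on it with more than 30 N (contact force between the fingers and carriage above 30 N).
It also fails if it takes over 58 s, if anything falls off the work surface, if the arm or the gripper's body presses on something with over 40 N, if the wrist force passes 120 N, or if a joint passes its speed limit or range.

## Robot

A 6-joint arm with a two-finger parallel gripper is mounted at the origin on a cart in front of the work surface, level with it; the furniture and walls round the work are solid. World frame = base frame: x ahead of the robot, y to its left, z up, the work surface at z = 0. Lengths are in m, angles in rad, forces in N, time in s.
With the tool pointing down it reaches from about 0.375 to 0.9 m from the base axis. Payload 3.1 kg.
Tool frame: the origin (TCP) lies at the very end of the fingers, on their centre line; the grasp point (between the pads) lies 19 mm behind it; z points along the fingers, y is the line along which they close (so a half turn about z gives the same grasp; the last joint's range is limited). The gripper opens to 87 mm and grips with 3 to 60 N. Pads are 19 mm wide; open, the fingers measure 117 mm over their backs; the gripper's body (75 mm by 190 mm) begins 51 mm behind the grasp point.
Start: joints at [0.925, 0.527, 1.433, -0, 1.181, -0.178], TCP at [0.281, 0.558, 0.223] pointing down, gripper open.
Joint ranges: [-3.08, 3.08], [-0.75, 2.2], [0.22, 2.44], [-1.43, 4.57], [0, 2.65], [-2.85, 2.85]. Speed limits (rad/s): [2.79, 2.79, 3.14, 3.14, 3.14, 3.14].

## Interface

Orientations are given as a unit quaternion [x, y, z, w].
In Python, from rig import robot gives the robot as it stands. The module is installed in compiled form; this text tells all that it offers.
- The arm moves only by the tool servo_tool, never from a script. Its argument "rows" is one flat list of numbers, 5 for each row, row after row: the closure, from -1 (fully open) to 1 (shut), so that 0 is half open, then the shift along the tool's x, y, z in m, then the turn about the tool's z in degrees. A call has 1 to 5 rows; each row shifts and turns the commanded pose from where the row before left it, along the tool's axes as they then stand; what a row does not reach is not made up. A row lasts 1/12 s, in which the tool goes at most 41.7 mm and 7.16 degrees, less where a joint would pass 70% of its speed; a pose out of reach is approached as far as the arm can. A call with a gripper value outside its range is refused whole. The fingers move at their own pace and stop on an object; "newtons" is the grip in N (left out, the last holds). Time passes only in rows, so rows that do not move let the fingers close. It gives the time, the measured TCP pose, the force, the opening and the grip force at its end, in the units of the state.
- robot.get_obs(): the state, without advancing time (a new reading comes with each control period).
- robot.camera(name): name is "side" or "top" or "wrist"; returns a dict with "pixels" (480x640x3 uint8, red, green, blue), "intrinsics" (3x3 intrinsics, pixels), "dist" ([k1, k2, p1, p2, k3] as OpenCV has them; the pictures are not rectified), "rvec" (rotation vector, rad) and "tvec" (3), from world to camera coordinates, as OpenCV has them; the wrist camera has in their place "mount" (4x4, takes a point from camera to tool coordinates, whose origin is the TCP and whose axes are the flange's). Camera axes: x right, y down, z forward; pixel columns grow to the right and rows downward; lengths in m; the calibration is good to about 2 mm. A picture is of the moment at which its call begins: read the wrist's pose just before it. There is no depth.
- robot.hand_in(): hands the job in; it is judged then, once.
Trained networks look in a picture, given as the dict that the camera call returned (one of the last four; its "shot" number tells which), for a name from the list of things; names that differ only in an ending like _2 or _b are one class to them, and where a whole thing is asked for, a point or a joint stands for the part that bears it (a point fixed in the world has none). Each returns a list of dicts, best first, with "score" (0 to 1); they miss things now and then, are a little off and sometimes report something else, mostly with a low value. They report only what shows in the picture. A call takes as long as a camera call. They do not tell look-alikes from the thing itself.
- robot.spot_in(picture, query): "at" ([x, y, z] in m, in world coordinates, good to about 4 mm: the middle of the surface that is visible of it).
- robot.outline_of(picture, query): "region" (480x640 bool, what is visible of it).
- robot.place_of(picture, query): "at" ([x, y, z] in m, in world coordinates, good to about 4 mm: a listed point, or the origin of a listed thing).
The state is a dict: "time": time; "q": joint angles; "joint_velocities": joint speeds; "joint_torque": joint torques, N m; "position": TCP position; "tool_rot": TCP orientation; "ft_force": force on the tool from outside, world axes, zero at the start; "moment": the same for the moment, N m; "grip_width": finger opening in m; "grip_force": force on a finger pad.
Only numpy, scipy, OpenCV 4.12 (cv2) and the standard library are available. Lean on these libraries where they do the work, as an engineer would, in place of code of your own. Each camera call takes 0.05 s, during which the arm holds its last target. There are 200 camera calls.

## Working session

There is one attempt and no reset: what is moved stays moved. The work goes in short steps, Python scripts to look and compute and a tool call to move; the robot and the scene stay as the last step left them, time stands still between calls to the robot, and variables do not carry over. Pictures are saved under pics/ and viewed, at most 10 in all, crops included, and the job is handed in when it is done.

Besides the shell and the picture viewer there is one more tool, called after ">>>" by a JSON object that holds its "name" and its "arguments". servo_tool: Moves the arm, as the interface text tells. Its arguments: {"type":"object","properties":{"rows":{"type":"array","items":{"type":"number"}},"newtons":{"type":"number"}},"required":["rows"]}

```bash
mkdir -p pics; cat > h.py <<'E'
import numpy as np, cv2
from rig import robot
from scipy.spatial.transform import Rotation as R
def pose():
    o=robot.get_obs(); return np.array(o["position"]), R.from_quat(o["tool_rot"])
def ext(c,p=None):
    if "rvec" in c: 
        Rm=cv2.Rodrigues(np.array(c["rvec"],float))[0]; return Rm,np.array(c["tvec"],float).ravel()
    M=np.array(c["mount"]); T=np.eye(4); T[:3,:3]=p[1].as_matrix(); T[:3,3]=p[0]
    W=np.linalg.inv(T@M); return W[:3,:3],W[:3,3]
def unproj(c,uv,z,p=None):
    Rm,t=ext(c,p); K=np.array(c["intrinsics"]); n=cv2.undistortPoints(np.array([[uv]],float),K,np.array(c["dist"],float))[0,0]
    d=Rm.T@np.array([n[0],n[1],1]); o=-Rm.T@t
    return o+d*(z-o[2])/d[2]
def proj(c,X,p=None):
    Rm,t=ext(c,p); return cv2.projectPoints(np.array(X,float).reshape(-1,3),cv2.Rodrigues(Rm)[0],t,np.array(c["intrinsics"]),np.array(c["dist"],float))[0].reshape(-1,2)
def save(c,n): cv2.imwrite("pics/"+n+".png",c["pixels"][:,:,::-1])
E
python3 - <<'E'
from h import *
o=robot.get_obs(); print(o)
for n in ["top","side"]:
    c=robot.camera(n); save(c,n+"0")
    for q in ["nut_grip","nut_under","nut_stand","channel","station","carriage_nose","carriage_push","reagent_a","hdpe_small","drop_bottle"]:
        print(n,q,[(round(r["score"],2),np.round(r["at"],3).tolist()) for r in robot.place_of(c,q)][:4])
E
```

```text
{'time': 0.0, 'q': array([ 9.25487494e-01,  5.28431478e-01,  1.43389720e+00, -1.09310052e-05,
        1.18142543e+00, -1.78455604e-01]), 'joint_velocities': array([ 0.0004039 ,  0.0007267 , -0.00044412,  0.00252864, -0.00130045,
       -0.00075673]), 'joint_torque': array([ 3.82306353e-04, -4.40041637e+01, -1.76591045e+01,  6.34381687e-02,
        5.82315295e-02, -1.49504476e-04]), 'position': array([0.28079941, 0.55754292, 0.22159459]), 'tool_rot': array([ 2.31310399e-01,  9.72879402e-01, -9.92367433e-04, -4.28020957e-04]), 'ft_force': array([-0.13888946, -0.20805995,  1.10519964]), 'moment': array([0.02585502, 0.01878206, 0.01416822]), 'grip_force': 0.0, 'grip_width': 0.0870497447138623}
top nut_grip [(0.7, [0.47, -0.243, 0.094]), (0.65, [0.337, -0.206, 0.046]), (0.5, [0.428, -0.144, 0.076])]
top nut_under [(0.67, [0.464, -0.243, 0.037]), (0.55, [0.43, -0.144, 0.031]), (0.47, [0.343, -0.212, 0.018])]
top nut_stand [(0.78, [0.434, -0.145, -0.003])]
top channel [(0.74, [0.59, 0.022, -0.001]), (0.32, [0.584, 0.06, 0.042])]
top station [(0.53, [0.58, 0.063, 0.042])]
top carriage_nose [
[... 277 characters left out ...]
-0.001])]
side nut_grip [(0.98, [0.471, -0.246, 0.099]), (0.67, [0.337, -0.207, 0.054]), (0.65, [0.43, -0.147, 0.079])]
side nut_under [(0.96, [0.426, -0.144, 0.028]), (0.91, [0.468, -0.246, 0.038]), (0.9, [0.337, -0.205, 0.019])]
side nut_stand [(0.62, [0.428, -0.144, -0.0])]
side channel [(0.92, [0.59, 0.018, 0.001])]
side station [(0.5, [0.584, 0.065, 0.04]), (0.5, [0.668, 0.326, -0.002])]
side carriage_nose [(0.92, [0.594, -0.071, 0.05]), (0.39, [0.59, 0.014, 0.043])]
side carriage_push [(0.57, [0.606, -0.178, 0.067])]
side reagent_a [(0.71, [0.582, 0.308, 0.005])]
side hdpe_small [(0.74, [0.49, 0.3, -0.0]), (0.6, [0.606, -0.177, 0.063])]
side drop_bottle [(0.55, [0.669, 0.327, -0.002])]
```

View pics/top0.png

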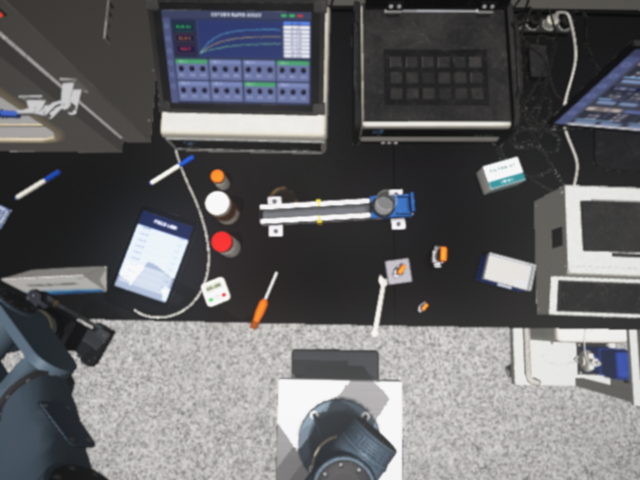

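View pics/side0.png

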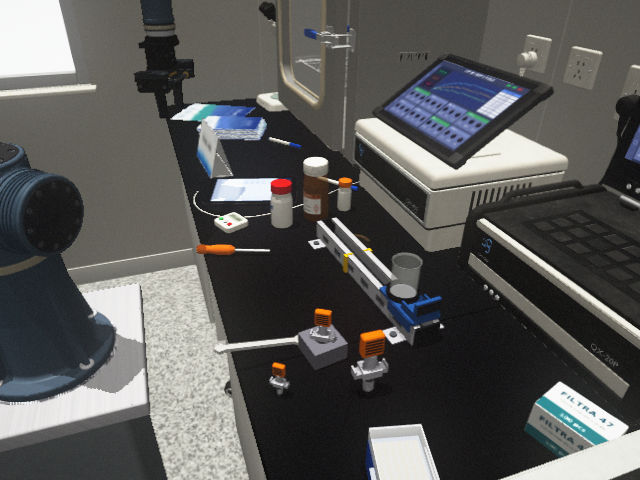

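The top view shows the channel at about (330,210), the carriage at (390,205) and the middle nut on the grey stand at (398,270). The big nut (440,255) and small nut (423,306) stand loose. In the side view the stand nut is at (323,330). The networks agree on the middle nut: about (0.43,-0.145), tab z about 0.075. I'll move over it.

>>> {"name": "servo_tool", "arguments": {"rows": [-1,-0.029,-0.029,0,0,-1,-0.029,-0.029,0,0,-1,-0.029,-0.029,0,0,-1,-0.029,-0.029,0,0,-1,-0.029,-0.029,0,0]}}

```text
time: 1.52
position: [0.3456, 0.3618, 0.2227]
tool_rot: [0.231, 0.973, 0.0, 0.0]
ft_force: [0.8, -0.7, 0.8]
grip_width: 0.0871
grip_force: 0.0
```

>>> {"name": "servo_tool", "arguments": {"rows": [-1,-0.029,-0.029,0,0,-1,-0.029,-0.029,0,0,-1,-0.029,-0.029,0,0,-1,-0.029,-0.029,0,0,-1,-0.029,-0.029,0,0]}}

```text
time: 1.93
position: [0.4101, 0.1668, 0.2229]
tool_rot: [0.231, 0.973, 0.0, 0.0]
ft_force: [0.6, 1.3, 0.0]
grip_width: 0.0871
grip_force: 0.0
```

>>> {"name": "servo_tool", "arguments": {"rows": [-1,-0.018,-0.035,0,0,-1,-0.018,-0.035,0,0,-1,-0.018,-0.035,0,0,-1,-0.018,-0.035,0,0,-1,-0.018,-0.035,0,0]}}

```text
time: 2.35
position: [0.4112, -0.03, 0.2229]
tool_rot: [0.231, 0.973, -0.0, 0.001]
ft_force: [1.6, 0.7, 0.6]
grip_width: 0.0869
grip_force: 0.0
```

```bash
python3 - <<'E'
from h import *
p=pose(); c=robot.camera("wrist"); save(c,"w1"); print(np.round(c["mount"],3).tolist())
for X in [(.43,-.145,.075),(.582,.064,.041),(.594,-.067,.048)]: print(proj(c,X,p))
for q in ["nut_grip","nut_under","nut_stand","channel","station","carriage_nose","carriage_push"]:
    print(q,[(round(r["score"],2),np.round(r["at"],3).tolist()) for r in robot.place_of(c,q)][:4])
E
```

```text
[[0.0, -0.962, -0.275, 0.074], [1.0, 0.0, -0.001, 0.0], [0.001, -0.275, 0.962, -0.162], [0.0, 0.0, 0.0, 1.0]]
[[212.93205078 297.48626593]]
[[488.01726551 322.37442096]]
[[371.3617788  388.12048161]]
nut_grip [(0.8, [0.341, -0.204, 0.056])]
nut_under [(0.85, [0.431, -0.142, 0.037]), (0.62, [0.341, -0.206, 0.023]), (0.4, [0.43, -0.147, -0.001])]
nut_stand [(0.56, [0.43, -0.147, -0.002])]
channel []
station []
carriage_nose [(0.68, [0.595, -0.068, 0.05])]
carriage_push []
```

View pics/w1.png

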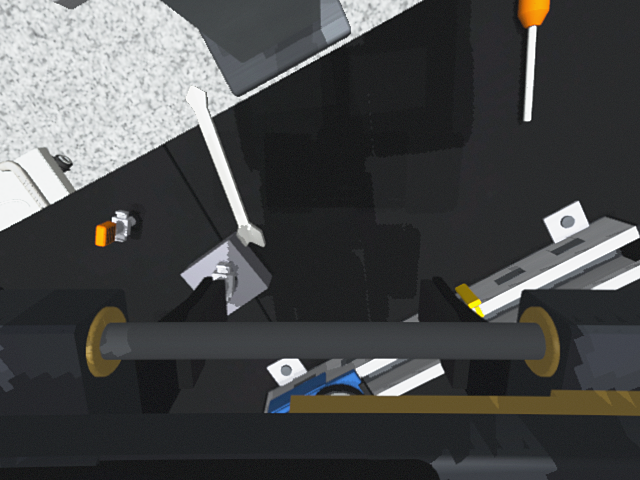

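The wrist camera looks toward tool +x. The stand is at (225,275) with the nut tab hidden behind the finger bar, and the station block is at (468,298). I'll shift so that the nut comes clear.

>>> {"name": "servo_tool", "arguments": {"rows": [-1,-0.03,-0.019,0,0,-1,-0.03,-0.019,0,0,-1,-0.03,-0.019,0,0,-1,-0.03,-0.019,0,0,-1,-0.03,-0.019,0,0]}}

```text
time: 3.17
position: [0.5036, -0.1798, 0.2225]
tool_rot: [0.23, 0.973, 0.0, -0.0]
ft_force: [1.4, 0.7, -0.5]
grip_width: 0.0874
grip_force: 0.0
```

```bash
python3 - <<'E'
from h import *
p=pose(); c=robot.camera("wrist"); save(c,"w2"); print(p[0])
for q in ["nut_grip","nut_under","nut_stand"]:
    print(q,[(round(r["score"],2),np.round(r["at"],3).tolist(),proj(c,r["at"],p).round().tolist()) for r in robot.place_of(c,q)][:4])
E
```

```text
[ 0.5036236  -0.1798311   0.22250241]
nut_grip [(0.96, [0.467, -0.244, 0.096], [[225.0, 222.0]]), (0.93, [0.434, -0.144, 0.075], [[323.0, 120.0]]), (0.68, [0.342, -0.204, 0.058], [[198.0, 43.0]]), (0.27, [0.588, 0.067, 0.039], [[621.0, 172.0]])]
nut_under [(0.87, [0.468, -0.249, 0.037], [[236.0, 210.0]]), (0.4, [0.59, 0.02, 0.0], [[544.0, 190.0]])]
nut_stand []
```

View pics/w2.png

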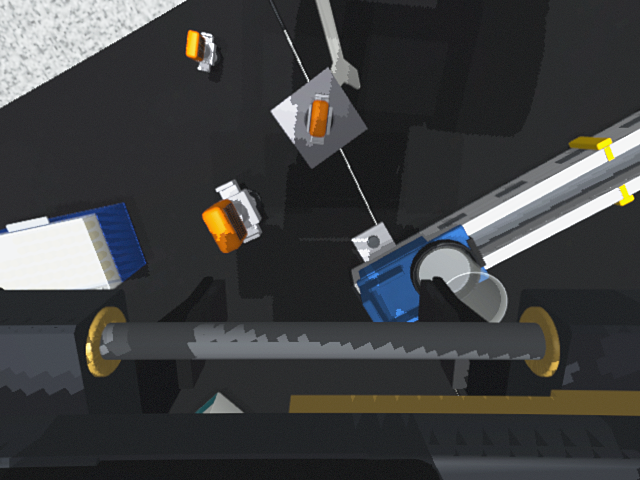

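The stand nut's tab is clear at (319,117), the big nut is at (225,222) and the small one at (195,45). The channel's yellow marks are at (603,147) and (626,195). Next I measure the tab's centre and angle.

```bash
python3 - <<'E'
from h import *
p=pose(); c=robot.camera("wrist"); im=c["pixels"]; hsv=cv2.cvtColor(im,cv2.COLOR_RGB2HSV)
m=((hsv[...,0]<22)&(hsv[...,1]>130)&(hsv[...,2]>90)).astype(np.uint8); m[:,:290]=0;m[:,350:]=0;m[:90]=0;m[150:]=0
for vt in (90,180,225):
    ys,xs=np.nonzero(m*(hsv[...,2]>vt)); 
    W=np.array([unproj(c,(x,y),.089,p)[:2] for x,y in zip(xs,ys)],np.float32)
    r=cv2.minAreaRect(W); print(vt,len(xs),np.array(r[0]).round(4),np.array(r[1]).round(4),r[2],cv2.boxPoints(r).round(4).tolist())
crop=cv2.resize(im[60:180,260:380],(600,600),interpolation=cv2.INTER_NEAREST); cv2.imwrite("pics/crop.png",crop[:,:,::-1])
# yellow
m=((abs(hsv[...,0].astype(int)-28)<5)&(hsv[...,1]>150)&(hsv[...,2]>120)).astype(np.uint8); m[:,:550]=0
n,l,s,ce=cv2.connectedComponentsWithStats(m)
for i in range(1,n):
    if s[i,4]>15: print(s[i],ce[i].round(1),unproj(c,ce[i],.041,p).round(4))
for q in [(470,229),(639,131),(484,265),(639,184),(466,228),(639,116)]: print(q,unproj(c,q,.041,p).round(4))
E
```

```text
90 564 [ 0.4317 -0.147 ] [0.0116 0.0249] 56.017852783203125 [[0.4180999994277954, -0.14480000734329224], [0.43880000710487366, -0.15870000422000885], [0.44519999623298645, -0.14910000562667847], [0.4246000051498413, -0.13519999384880066]]
180 259 [ 0.4306 -0.1474] [0.0085 0.0232] 55.875205993652344 [[0.4185999929904938, -0.1444000005722046], [0.43779999017715454, -0.1573999971151352], [0.4426000118255615, -0.15029999613761902], [0.42340001463890076, -0.13729999959468842]]
225 50 [ 0.4263 -0.1453] [0.0033 0.0099] 53.032554626464844 [[0.4214000105857849, -0.1436000019311905], [0.4293000102043152, -0.14949999749660492], [0.43130001425743103, -0.1468999981880188], [0.42340001463890076, -0.14100000262260437]]
[569 138  45  24 378] [596.  145.1] [0.5551 0.0531 0.041 ]
[619 186  15  21 156] [625.2 197. ] [0.6098 0.0631 0.041 ]
(470, 229) [ 0.5767 -0.0669  0.041 ]
(639, 131) [0.5599 0.0873 0.041 ]
(484, 265) [ 0.6149 -0.0677  0.041 ]
(639, 184) [0.6038 0.0764 0.041 ]
(466, 228) [ 0.5742 -0.0698  0.041 ]
(639, 116) [0.548  0.0902 0.041 ]
```

View pics/crop.png

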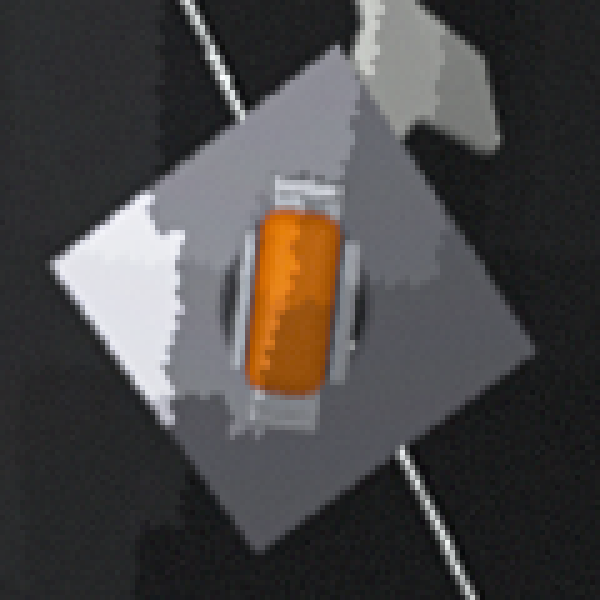

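>>> {"name": "servo_tool", "arguments": {"rows": [-1,0,0,0,7.1,-1,0.039,-0.0065,0,0.2,-1,0.039,-0.0065,0,0,-1,0,0,0.04,0,-1,0,0,0,0]}}

```text
time: 3.83
position: [0.425, -0.1426, 0.1797]
tool_rot: [0.292, 0.957, 0.002, -0.005]
ft_force: [-1.3, 0.9, 0.1]
grip_width: 0.0871
grip_force: 0.0
```

```bash
python3 - <<'E'
from h import *
p=pose(); print(p[0],p[1].as_matrix().round(3).tolist())
for n in ("top","side"):
  c=robot.camera(n)
  print(n,[(round(r["score"],2),np.round(r["at"],4).tolist()) for r in robot.place_of(c,"nut_grip")+robot.place_of(c,"nut_stand")])
E
```

```text
[ 0.4249688  -0.14261057  0.17973136] [[-0.83, 0.558, -0.009], [0.558, 0.83, 0.006], [0.011, -0.0, -1.0]]
top [(0.58, [0.5918, -0.0655, 0.0489])]
side [(0.81, [0.3405, -0.2086, 0.053]), (0.64, [0.4314, -0.1457, 0.0764]), (0.9, [0.4304, -0.1455, 0.0012])]
```

>>> {"name": "servo_tool", "arguments": {"rows": [-1,0,0,0.03,0,-1,0,0,0.03,0,-1,0,0,0.025,0,-1,0,0,0,0,-1,0,0,0,0]}}

```text
time: 4.55
position: [0.4307, -0.1478, 0.0971]
tool_rot: [0.293, 0.956, 0.0, -0.001]
ft_force: [0.8, 0.2, 0.8]
grip_width: 0.087
grip_force: 0.0
```

>>> {"name": "servo_tool", "arguments": {"rows": [-1,0,0,0.02,0,-1,0,0,0.017,0,-1,0,0,0,0,0.3,0,0,0,0,0.5,0,0,0,0], "newtons": 15}}

```text
time: 4.97
position: [0.4317, -0.1484, 0.0621]
tool_rot: [0.293, 0.956, -0.0, 0.001]
ft_force: [0.5, -0.3, 0.1]
grip_width: 0.0798
grip_force: 0.0
```

>>> {"name": "servo_tool", "arguments": {"rows": [1,0,0,0,0,1,0,0,0,0,1,0,0,0,0,1,0,0,0,0,1,0,0,0,0], "newtons": 20}}

```text
time: 5.38
position: [0.4306, -0.1478, 0.0608]
tool_rot: [0.293, 0.956, -0.0, 0.0]
ft_force: [-0.6, 0.4, 1.2]
grip_width: 0.0484
grip_force: 0.0
```

>>> {"name": "servo_tool", "arguments": {"rows": [1,0,0,0,0,1,0,0,0,0,1,0,0,0,0,1,0,0,0,0,1,0,0,0,0], "newtons": 30}}

```text
time: 5.8
position: [0.4305, -0.1477, 0.0605]
tool_rot: [0.293, 0.956, 0.0, -0.0]
ft_force: [0.7, 0.6, 0.4]
grip_width: 0.0151
grip_force: 0.4
```

>>> {"name": "servo_tool", "arguments": {"rows": [1,0,0,0,0,1,0,0,0,0,1,0,0,0,0,1,0,0,0,0,1,0,0,0,0]}}

```text
time: 6.22
position: [0.4305, -0.1477, 0.0605]
tool_rot: [0.293, 0.956, 0.0, -0.0]
ft_force: [0.4, -0.3, -0.5]
grip_width: 0.0119
grip_force: 29.9
```

Gripped at 11.9 mm. I'll lift, turn to the channel's axis, and move to a spot where the wrist camera sees the mark.

>>> {"name": "servo_tool", "arguments": {"rows": [1,0,0,-0.03,0,1,0,0,-0.035,0,1,0,0,-0.035,7,1,0,0,-0.035,7,1,0,0,-0.025,7]}}

```text
time: 6.63
position: [0.4309, -0.1479, 0.2233]
tool_rot: [0.465, 0.885, -0.0, 0.001]
ft_force: [1.2, -0.5, -1.8]
grip_width: 0.0119
grip_force: 30.0
```

>>> {"name": "servo_tool", "arguments": {"rows": [1,0,0,0,7,1,0,0,0,7,1,0,0,0,7,1,0,0,0,7,1,0,0,0,1.6]}}

```text
time: 7.05
position: [0.4301, -0.1474, 0.2205]
tool_rot: [0.675, 0.738, -0.0, -0.0]
ft_force: [0.3, 0.2, -0.7]
grip_width: 0.0117
grip_force: 30.0
```

>>> {"name": "servo_tool", "arguments": {"rows": [1,0.018,0.034,0,0,1,0.018,0.034,0,0,1,0.018,0.034,0,0,1,0.018,0.034,0,0,1,0.018,0.034,0,0]}}

```text
time: 7.47
position: [0.5922, -0.0409, 0.2202]
tool_rot: [0.673, 0.739, -0.0, -0.0]
ft_force: [1.4, -0.4, -1.2]
grip_width: 0.0118
grip_force: 30.0
```

>>> {"name": "servo_tool", "arguments": {"rows": [1,0,0,0,0,1,0,0,0,0,1,0,0,0,0]}}

```text
time: 7.72
position: [0.5902, -0.0419, 0.2197]
tool_rot: [0.673, 0.74, -0.001, -0.001]
ft_force: [0.2, -0.9, -1.2]
grip_width: 0.0119
grip_force: 30.0
```

```bash
python3 - <<'E'
from h import *
p=pose(); c=robot.camera("wrist"); save(c,"w3"); print(p[0],p[1].as_matrix().round(3).tolist())
for q in ["nut_grip","station","carriage_nose","channel"]:
    print(q,[(round(r["score"],2),np.round(r["at"],3).tolist(),proj(c,r["at"],p).round().tolist()) for r in robot.place_of(c,q)][:4])
E
```

```text
[ 0.59020309 -0.0418966   0.21972512] [[-0.094, 0.996, -0.003], [0.996, 0.094, 0.0], [0.0, -0.003, -1.0]]
nut_grip [(0.96, [0.593, -0.041, 0.234], [[326.0, 311.0]]), (0.64, [0.339, -0.206, 0.054], [[41.0, 360.0]])]
station []
carriage_nose [(0.72, [0.593, -0.068, 0.046], [[323.0, 242.0]])]
channel [(0.8, [0.59, 0.017, 0.0], [[328.0, 143.0]])]
```

View pics/w3.png

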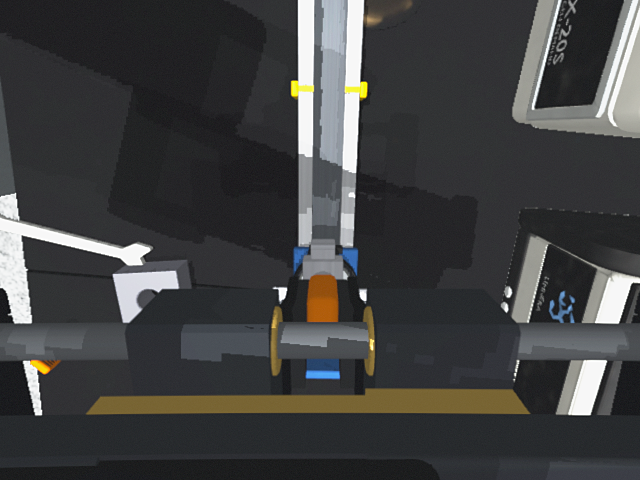

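The nut is held in line with the channel at (322,300), and the mark's yellow line is at row 89, from (295,89) to (363,89). Next: the slot edges and the mark in world coordinates.

```bash
python3 - <<'E'
from h import *
p=pose(); c=robot.camera("wrist"); im=c["pixels"].astype(int); g=im.min(2)
hsv=cv2.cvtColor(c["pixels"],cv2.COLOR_RGB2HSV)
P={"lo":[],"li":[],"ri":[],"ro":[]}
for y in list(range(6,80,6))+list(range(102,160,6)):
    w=np.nonzero(g[y,285:375]>200)[0]+285
    if len(w)<10: continue
    a=w[w<325]; b=w[w>=335]
    if len(a)<4 or len(b)<4: continue
    for k,u in zip(P,(a[0]-.5,a[-1]+.5,b[0]-.5,b[-1]+.5)): P[k].append(unproj(c,(u,y),.041,p)[:2])
for k,v in P.items():
    v=np.array(v); f=np.polyfit(v[:,1],v[:,0],1); print(k,len(v),"x@.064",np.polyval(f,.064).round(4),"ang",np.degrees(np.arctan(-f[0])).round(2),"res",np.std(v[:,0]-np.polyval(f,v[:,1])).round(4))
m=((abs(hsv[...,0].astype(int)-28)<6)&(hsv[...,1]>120)&(hsv[...,2]>100)).astype(np.uint8); m[:,:280]=0;m[:,380:]=0;m[130:]=0;m[:60]=0
for lo,hi in ((303,312),(346,358)):
    ys,xs=np.nonzero(m[:,lo:hi]); print(ys.mean(),ys.min(),ys.max(),unproj(c,(xs.mean()+lo,ys.mean()),.041,p).round(4))
ys,xs=np.nonzero(m);print(xs.min(),xs.max(),ys.min(),ys.max())
for n in("top","side"):
    d=robot.camera(n); print(n,[(round(r["score"],2),np.round(r["at"],4).tolist()) for r in robot.place_of(d,"station")])
E
```

```text
lo 23 x@.064 0.5611 ang 5.71 res 0.0016
li 23 x@.064 0.5729 ang 4.29 res 0.0002
ri 23 x@.064 0.5989 ang 4.48 res 0.0003
ro 23 x@.064 0.6108 ang 4.24 res 0.0002
86.75510204081633 84 89 [0.5692 0.0604 0.041 ]
87.5 85 90 [0.6055 0.0632 0.041 ]
290 365 79 98
top [(0.48, [0.5837, 0.062, 0.0432])]
side [(0.68, [0.6672, 0.3259, -0.0033]), (0.49, [0.5854, 0.0644, 0.0427])]
```

>>> {"name": "servo_tool", "arguments": {"rows": [1,0.026,0.001,0,1,1,0.026,0.001,0,0,1,0.026,0.001,0,0,1,0.0257,0.001,0,0,1,0,0,0.02,0]}}

```text
time: 8.63
position: [0.5893, 0.0658, 0.2041]
tool_rot: [0.678, 0.735, 0.004, 0.002]
ft_force: [0.9, -0.9, -1.0]
grip_width: 0.0119
grip_force: 30.0
```

>>> {"name": "servo_tool", "arguments": {"rows": [1,0,0,0.03,0,1,0,0,0.03,0,1,0,0,0.025,0,1,0,0,0,0,1,0,0,0,0]}}

```text
time: 9.05
position: [0.5861, 0.0615, 0.1146]
tool_rot: [0.68, 0.733, -0.001, -0.001]
ft_force: [-0.3, -0.1, -1.4]
grip_width: 0.0115
grip_force: 30.0
```

```bash
python3 - <<'E'
from h import *
p=pose(); print(p[0],p[1].as_matrix().round(3).tolist())
c=robot.camera("side"); save(c,"s2c")
im=c["pixels"]; u,v=proj(c,(.586,.062,.09))[0].astype(int); print(u,v)
cv2.imwrite("pics/s2.png",cv2.resize(im[v-60:v+60,u-60:u+60],(600,600),interpolation=cv2.INTER_CUBIC)[:,:,::-1])
print([(round(r["score"],2),np.round(r["at"],4).tolist()) for r in robot.place_of(c,"nut_grip")])
E
```

```text
[0.58614164 0.06147972 0.11455775] [[-0.076, 0.997, -0.003], [0.997, 0.076, 0.0], [0.001, -0.003, -1.0]]
359 231
[(0.93, [0.4715, -0.2467, 0.098]), (0.91, [0.3373, -0.2053, 0.0542]), (0.78, [0.5847, 0.0636, 0.133]), (0.24, [0.5849, 0.0631, 0.0845])]
```

View pics/s2.png

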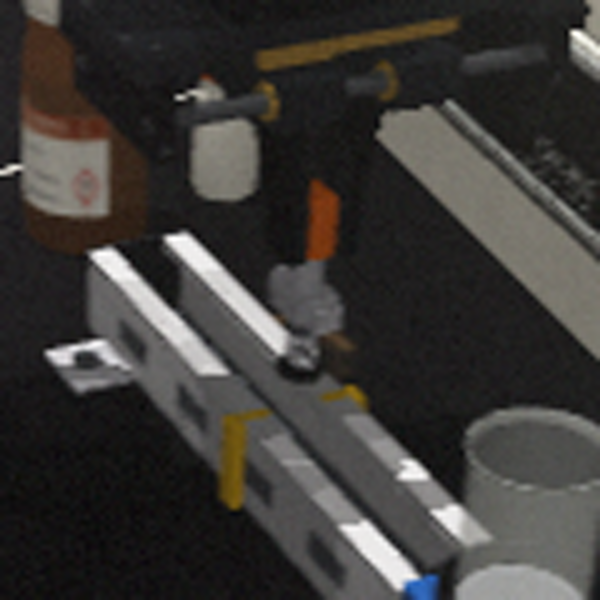

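The nut hangs above the slot at the yellow mark, aligned lengthways (tab at crop (322,220), foot at (300,355)). I'll descend with force checks.

>>> {"name": "servo_tool", "arguments": {"rows": [1,0,0,0.012,0,1,0,0,0.012,0,1,0,0,0.012,0,1,0,0,0.01,0,1,0,0,0,0]}}

```text
time: 9.57
position: [0.5899, 0.0609, 0.0737]
tool_rot: [0.68, 0.734, 0.002, 0.003]
ft_force: [-4.2, -0.8, 17.9]
grip_width: 0.0123
grip_force: 30.1
```

>>> {"name": "servo_tool", "arguments": {"rows": [1,0,0,0,0,1,0,0,0,0]}}

```text
time: 9.73
position: [0.5898, 0.061, 0.0739]
tool_rot: [0.68, 0.734, 0.002, 0.003]
ft_force: [-3.1, -0.9, 17.6]
grip_width: 0.0126
grip_force: 30.1
```

```bash
python3 - <<'E'
from h import *
o=robot.get_obs(); print(o["position"],o["ft_force"],o["moment"],R.from_quat(o["tool_rot"]).as_matrix().round(3).tolist())
c=robot.camera("side"); 
im=c["pixels"]; u,v=proj(c,(.586,.062,.07))[0].astype(int); print(u,v)
cv2.imwrite("pics/s3.png",cv2.resize(im[v-40:v+40,u-40:u+40],(600,600),interpolation=cv2.INTER_CUBIC)[:,:,::-1])
E
```

```text
[0.58980565 0.06095091 0.07386096] [-3.0711982  -0.89632163 17.60975051] [-0.14712105  0.52331329 -0.01695456] [[-0.076, 0.997, 0.007], [0.997, 0.076, -0.001], [-0.002, 0.007, -1.0]]
359 240
```

View pics/s3.png

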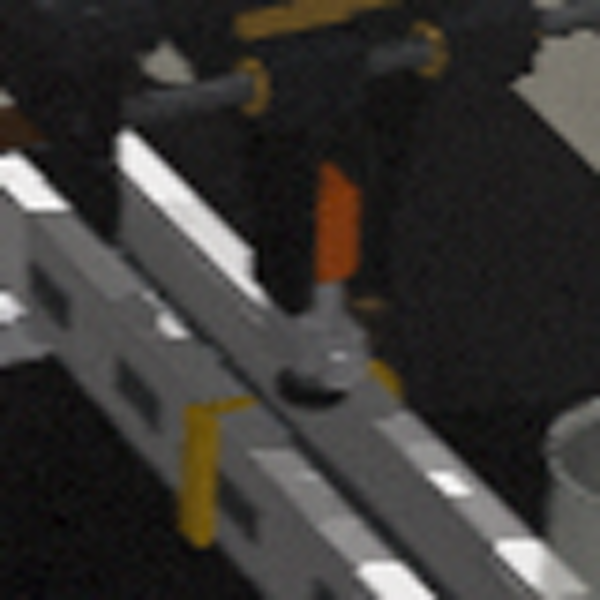

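The foot has caught on a lip edge: it shows at crop (310,390), compressed below the body at (335,340). I'll back up and use the side camera to measure where the nut sits relative to the slot.

>>> {"name": "servo_tool", "arguments": {"rows": [1,0,0,-0.02,0,1,0,0,-0.026,0,1,0,0,0,0,1,0,0,0,0,1,0,0,0,0]}}

```text
time: 10.2
position: [0.5867, 0.0615, 0.1154]
tool_rot: [0.68, 0.733, -0.0, -0.0]
ft_force: [-0.1, 0.2, -1.3]
grip_width: 0.0119
grip_force: 30.0
```

```bash
python3 - <<'E'
from h import *
p=pose(); print(p[0],p[1].as_matrix().round(3).tolist(), robot.get_obs()["ft_force"])
c=robot.camera("side"); im=c["pixels"]; save(c,"s4"); hsv=cv2.cvtColor(im,cv2.COLOR_RGB2HSV); u,v=359,235
def comps(m,lab):
    k=np.zeros_like(m); k[v-70:v+70,u-70:u+70]=m[v-70:v+70,u-70:u+70]
    n,l,s,ce=cv2.connectedComponentsWithStats(k.astype(np.uint8))
    for i in range(1,n):
        if s[i,4]>8: print(lab,s[i].tolist(),ce[i].round(1),(l==i).nonzero()[0].min())
comps((hsv[...,0]<14)&(hsv[...,1]>150)&(hsv[...,2]>90),"orange")
comps((abs(hsv[...,0].astype(int)-26)<7)&(hsv[...,1]>130)&(hsv[...,2]>70),"yellow")
a=np.radians(4.4); ex=np.array([np.cos(a),np.sin(a),0]); S=np.array([.5861,.062,.041])
for d in (-25,-13,0,13,25): print(d,proj(c,S+ex*d/1e3)[0].round(1))
for z in (.0145,.0005,.0285,-.057): print("tab",z,proj(c,p[0]+[0,0,z])[0].round(1))
cam=-ext(c)[0].T@ext(c)[1]; print("cam",cam)
np.set_printoptions(linewidth=250); u0,v0=proj(c,S)[0].round().astype(int)
print(u0,v0)
for r in range(v0-10,v0+11,2): print(r,im[r,u0-24:u0+25].mean(1).astype(int))
for q in("nut_grip","nut_under","station"): print(q,[(round(r["score"],2),np.round(r["at"],4).tolist()) for r in robot.place_of(c,q)])
E
```

```text
[0.58666649 0.06145302 0.11540928] [[-0.076, 0.997, -0.0], [0.997, 0.076, 0.0], [0.0, -0.0, -1.0]] [-0.12402421  0.19547284 -1.2744153 ]
orange [289, 181, 3, 7, 15] [289.7 183.7] 181
orange [361, 204, 6, 15, 62] [363.3 211.5] 204
yellow [360, 178, 8, 5, 15] [363.4 180. ] 178
yellow [363, 248, 9, 4, 17] [367.8 249.6] 248
yellow [343, 253, 10, 20, 93] [345.5 262.1] 253
-25 [347.8 254.9]
-13 [353.  253.6]
0 [358.5 252.3]
13 [364.1 251. ]
25 [369.1 249.8]
tab 0.0145 [361.4 214.3]
tab 0.0005 [361.  220.5]
tab 0.0285 [361.9 207.9]
tab -0.057 [359.4 245.2]
cam [ 0.22335173 -0.68470441  0.56575585]
359 252
242 [132 177 198 197 196 197 172 112  63  48  71  79  79  80  82  85  75  98 108 109  79  19  21  24  19  24  22  28  24  31  31  35  36  33  28  29  28  31  26  30  29  29  28  27  28  24  28  28  27]
244 [ 99  90 148 188 205 219 207 197 164  83  38  53  73  80  79  85  83  81  75  96 112  92  87  74  65  67  79  75  54  28  34  35  36  33  31  26  31  26  28  26  30  24  25  26  30  30  23  30  29]
246 [100 101  89  83  88  87  84  87  83  86  81  80  61  54  71  78  75  81  80  85  81  
[... 1184 characters left out ...]
4  29  52  83  88  77  78  70  64  64  69  70  70  77  75  75  78 105 121 120 123 121 122  97  57  37  52  72  80  77  75  79  77  78  79  79  79  94 128 145 145 144 143 128  75  22  18  23  17]
262 [ 25  20  23  29  40  66  77  73  67  60  75  74  62  67  79  81  79  77  83 107 120 124 121 122 123  88  41  39  52  70  79  80  82  77  78  77  76  79  79 101 131 143 143 142 143 133  78  27  23]
nut_grip [(0.96, [0.4682, -0.2454, 0.0972]), (0.76, [0.5834, 0.0627, 0.1412]), (0.74, [0.3362, -0.2077, 0.053])]
nut_under [(0.96, [0.4697, -0.2462, 0.0411]), (0.92, [0.3407, -0.2089, 0.0185]), (0.51, [0.5861, 0.0676, 0.0926]), (0.39, [0.586, 0.0629, 0.1382])]
station [(0.65, [0.5794, 0.0634, 0.0434])]
```

```bash
python3 - <<'E'
from h import *
p=pose(); c=robot.camera("wrist"); im=c["pixels"]; hsv=cv2.cvtColor(im,cv2.COLOR_RGB2HSV)
a=np.radians(4.4); ex=np.array([np.cos(a),np.sin(a),0]); ey=np.array([-ex[1],ex[0],0])
for old in("pics/s2c.png","pics/s4.png"):
    h=cv2.cvtColor(cv2.imread(old),cv2.COLOR_BGR2HSV)[195:235,345:375].astype(int)
    ys,xs=np.nonzero((h[...,0]<14)&(h[...,1]>150)&(h[...,2]>90)); print(old,len(xs),xs.mean()+345,ys.mean()+195,ys.min()+195,ys.max()+195)
m=((hsv[...,0]<20)&(hsv[...,1]>150)&(hsv[...,2]>80)); m[:, :280]=0;m[:,370:]=0;m[:200]=0;m[360:]=0
for y in range(250,330,6):
    x=np.nonzero(m[y])[0]
    if len(x): print("or",y,x.min(),x.max())
for z in (.0145,.0205,.0285,.0345): print("tab pt",z,proj(c,p[0]+[0,0,z],p)[0].round(1), "far end",proj(c,p[0]+ey*.013+[0,0,z],p)[0].round(1))
S=np.array([.5861,.062,.041])
for d in (0,.04,.08): print("slot",[proj(c,S+ey*d+ex*e,p)[0].round(1).tolist() for e in(-.025,-.013,.013,.025)])
print("foot",proj(c,p[0]+[0,0,-.05]+ey*.01,p)[0])
x0,y0,w,h=260,150,133,150
cv2.imwrite("pics/w5.png",cv2.resize(im[130:330,220:430],(630,600),interpolation=cv2.INTER_CUBIC)[:,:,::-1])
E
```

```text
pics/s2c.png 67 362.86567164179104 215.0 207 222
pics/s4.png 62 363.258064516129 211.48387096774195 204 218
or 286 308 335
or 292 308 337
or 298 307 337
or 304 306 337
or 310 305 338
or 316 305 338
tab pt 0.0145 [319.5 312.9] far end [319.4 283.8]
tab pt 0.0205 [319.4 319.8] far end [319.3 289.8]
tab pt 0.0285 [319.1 329.8] far end [319.  298.5]
tab pt 0.0345 [318.9 338.1] far end [318.8 305.6]
slot [[281.5, 248.0], [300.5, 248.0], [341.6, 248.1], [360.6, 248.1]]
slot [[279.5, 184.8], [299.4, 184.8], [342.5, 184.8], [362.4, 184.8]]
slot [[277.2, 115.1], [298.2, 115.1], [343.5, 115.1], [364.4, 115.0]]
foot [320.70668149 244.43771466]
```

View pics/w5.png

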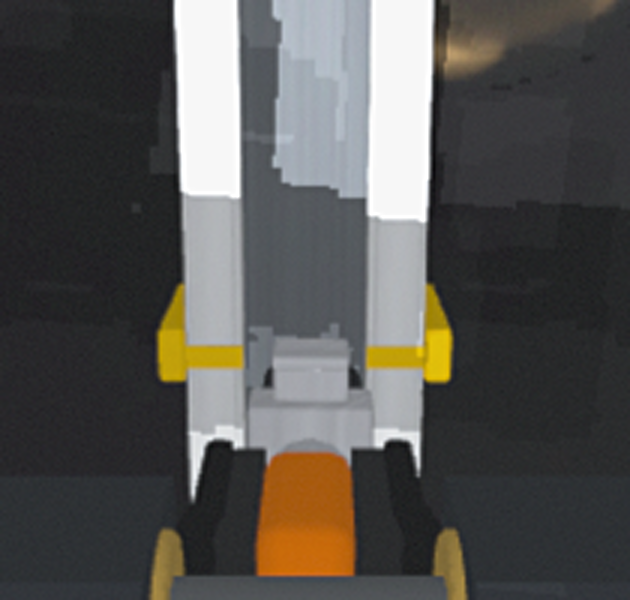

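The nut (centre at crop column 311) sits about 1.2 mm to the +x side of the slot centre (column 305), and the line is at row 355. It also slipped about 6 mm up in the grip. I'll correct sideways, grip harder and descend slowly.

>>> {"name": "servo_tool", "arguments": {"rows": [1,0,-0.001,0,0,1,0,0,0,0,1,0,0,0.005,0,1,0,0,0.005,0,1,0,0,0.005,0], "newtons": 50}}

```text
time: 10.87
position: [0.5859, 0.0614, 0.0999]
tool_rot: [0.68, 0.733, -0.0, -0.0]
ft_force: [-0.0, -0.1, -0.9]
grip_width: 0.012
grip_force: 50.0
```

>>> {"name": "servo_tool", "arguments": {"rows": [1,0,0,0.004,0,1,0,0,0.004,0,1,0,0,0.004,0,1,0,0,0.004,0,1,0,0,0,0]}}

```text
time: 11.28
position: [0.5854, 0.0614, 0.0836]
tool_rot: [0.68, 0.733, -0.001, -0.001]
ft_force: [0.8, 0.3, -0.6]
grip_width: 0.0119
grip_force: 50.0
```

The foot is inside the slot with no force. Continuing.

>>> {"name": "servo_tool", "arguments": {"rows": [1,0,0,0.004,0,1,0,0,0.004,0,1,0,0,0.004,0,1,0,0,0.004,0,1,0,0,0,0]}}

```text
time: 11.7
position: [0.5854, 0.0614, 0.0676]
tool_rot: [0.68, 0.733, -0.001, -0.001]
ft_force: [0.2, -0.1, -2.5]
grip_width: 0.0118
grip_force: 50.0
```

>>> {"name": "servo_tool", "arguments": {"rows": [1,0,0,0.004,0,1,0,0,0.004,0,1,0,0,0.003,0,1,0,0,0,0,1,0,0,0,0]}}

```text
time: 12.12
position: [0.5859, 0.0614, 0.0573]
tool_rot: [0.68, 0.733, -0.0, -0.0]
ft_force: [0.5, -0.9, -0.9]
grip_width: 0.0117
grip_force: 50.0
```

>>> {"name": "servo_tool", "arguments": {"rows": [1,0,0,0.002,0,1,0,0,0.002,0,1,0,0,0,0,1,0,0,0,0]}}

```text
time: 12.45
position: [0.586, 0.0614, 0.0535]
tool_rot: [0.68, 0.733, -0.0, -0.0]
ft_force: [0.3, 0.8, -2.1]
grip_width: 0.0121
grip_force: 50.0
```

>>> {"name": "servo_tool", "arguments": {"rows": [1,0,0,0.001,0,1,0,0,0.001,0,1,0,0,0,0,1,0,0,0,0]}}

```text
time: 12.78
position: [0.5864, 0.0614, 0.0522]
tool_rot: [0.68, 0.733, 0.0, 0.0]
ft_force: [-0.7, 0.1, 3.6]
grip_width: 0.0116
grip_force: 50.0
```

The foot is on the floor at TCP 0.0525, so the tab is 21.5 mm above the TCP. The nut stands by itself, so I'll open slightly, rise 7 mm and regrip higher.

>>> {"name": "servo_tool", "arguments": {"rows": [0.6,0,0,0,0,0.6,0,0,-0.001,0,0.6,0,0,-0.004,0,0.6,0,0,-0.004,0,0.6,0,0,0,0]}}

```text
time: 13.2
position: [0.5866, 0.0613, 0.0613]
tool_rot: [0.68, 0.733, 0.0, 0.001]
ft_force: [0.3, 0.0, 1.4]
grip_width: 0.0173
grip_force: 0.0
```

>>> {"name": "servo_tool", "arguments": {"rows": [0.6,0,0,0,0,1,0,0,0,0,1,0,0,0,0,1,0,0,0,0,1,0,0,0,0], "newtons": 50}}

```text
time: 13.62
position: [0.5861, 0.0614, 0.0605]
tool_rot: [0.68, 0.733, -0.0, -0.0]
ft_force: [1.0, 0.9, 0.8]
grip_width: 0.0113
grip_force: 57.6
```

>>> {"name": "servo_tool", "arguments": {"rows": [1,0,0,0.003,0,1,0,0,0.003,0,1,0,0,0.003,0,1,0,0,0.002,0,1,0,0,0,0]}}

```text
time: 14.03
position: [0.5862, 0.0614, 0.0501]
tool_rot: [0.68, 0.733, 0.0, 0.0]
ft_force: [-1.7, -0.4, 9.3]
grip_width: 0.0113
grip_force: 57.7
```

```bash
python3 - <<'E'
from h import *
o=robot.get_obs(); print(o["position"],o["ft_force"],o["grip_width"])
c=robot.camera("side"); print([(round(r["score"],2),np.round(r["at"],4).tolist()) for r in robot.place_of(c,"nut_grip")])
hsv=cv2.cvtColor(c["pixels"],cv2.COLOR_RGB2HSV); h=hsv[200:255,335:385].astype(int)
m=((h[...,0]<14)&(h[...,1]>150)&(h[...,2]>80)); ys,xs=np.nonzero(m); print(len(xs),xs.mean()+335,ys.mean()+200,ys.min()+200,ys.max()+200)
a=np.radians(4.4); e=np.array([.0997/1.3*0+np.sin(a),-np.cos(a),0])*.013
for z in (.048,.062,.076): print(z,proj(c,np.array([.586,.0614,z])+e)[0].round(1))
E
```

```text
[0.58621247 0.06135864 0.05009392] [-1.72740516 -0.44399003  9.3279487 ] 0.011311444265913816
[(0.96, [0.3377, -0.2084, 0.0542]), (0.72, [0.5831, 0.0641, 0.0649]), (0.67, [0.4705, -0.246, 0.0976])]
65 360.87692307692305 243.72307692307692 236 250
0.048 [361.8 252.7]
0.062 [362.2 246.9]
0.076 [362.7 240.9]
```

>>> {"name": "servo_tool", "arguments": {"rows": [1,0,0,0.002,0,1,0,0,0,0,1,0,0,0,0]}}

```text
time: 14.38
position: [0.5862, 0.0614, 0.0486]
tool_rot: [0.68, 0.734, 0.0, 0.0]
ft_force: [-1.5, 0.3, 9.8]
grip_width: 0.0113
grip_force: 57.7
```

Now pressed to about 62 mm with spring-like force. Turning ninety degrees.

>>> {"name": "servo_tool", "arguments": {"rows": [1,0,0,0,6,1,0,0,0,6,1,0,0,0,6,1,0,0,0,6,1,0,0,0,6]}}

```text
time: 14.8
position: [0.5866, 0.0614, 0.0488]
tool_rot: [0.848, 0.53, 0.001, 0.0]
ft_force: [-1.5, 0.2, 10.1]
grip_width: 0.0119
grip_force: 57.7
```

>>> {"name": "servo_tool", "arguments": {"rows": [1,0,0,0,6,1,0,0,0,6,1,0,0,0,6,1,0,0,0,6,1,0,0,0,6]}}

```text
time: 15.22
position: [0.5869, 0.0614, 0.0489]
tool_rot: [0.956, 0.293, 0.001, 0.0]
ft_force: [-1.0, 0.5, 10.1]
grip_width: 0.0115
grip_force: 57.7
```

>>> {"name": "servo_tool", "arguments": {"rows": [1,0,0,0,6,1,0,0,0,6,1,0,0,0,6,1,0,0,0,6,1,0,0,0,6]}}

```text
time: 15.63
position: [0.5867, 0.0617, 0.0488]
tool_rot: [0.999, 0.035, 0.001, -0.0]
ft_force: [-1.0, 0.2, 9.9]
grip_width: 0.0116
grip_force: 57.6
```

```bash
python3 - <<'E'
from h import *
o=robot.get_obs(); print(o["position"],o["ft_force"],o["moment"],o["grip_width"],R.from_quat(o["tool_rot"]).as_matrix().round(3).tolist())
E
```

```text
[0.58665457 0.06171822 0.04879492] [-0.96132913  0.22816238  9.87867569] [0.17964797 0.37193502 0.05942912] 0.01162238684511306 [[0.997, 0.071, 0.002], [0.071, -0.997, 0.0], [0.002, -0.0, -1.0]]
```

>>> {"name": "servo_tool", "arguments": {"rows": [1,0,0,-0.003,0,1,0,0,-0.003,0,1,0,0,-0.003,0,1,0,0,0,0,1,0,0,0,0]}}

```text
time: 16.05
position: [0.586, 0.0616, 0.0557]
tool_rot: [0.999, 0.038, -0.0, -0.0]
ft_force: [2.7, 1.1, -6.6]
grip_width: 0.0115
grip_force: 57.5
```

The lips now hold it down (-6.6 N), so it is locked. I'll ease off a little, let go and lift.

>>> {"name": "servo_tool", "arguments": {"rows": [1,0,0,0.001,0,1,0,0,0,0,0.6,0,0,0,0,0.4,0,0,0,0,0.3,0,0,0,0]}}

```text
time: 16.47
position: [0.586, 0.0611, 0.0558]
tool_rot: [0.999, 0.038, -0.0, 0.0]
ft_force: [-0.5, -0.0, 0.8]
grip_width: 0.0239
grip_force: 0.0
```

>>> {"name": "servo_tool", "arguments": {"rows": [0.3,0,0,0,0,0.3,0,0,0,0,0.3,0,0,0,0,0.3,0,0,-0.02,0,0.3,0,0,-0.03,0]}}

```text
time: 16.88
position: [0.5833, 0.0615, 0.1032]
tool_rot: [0.999, 0.038, -0.004, -0.0]
ft_force: [1.0, -0.1, 0.3]
grip_width: 0.0304
grip_force: 0.0
```

>>> {"name": "servo_tool", "arguments": {"rows": [0.3,0,0,-0.04,0,0.3,0,0,-0.04,0,0.3,0,0,-0.025,0,0.3,-0.035,0,0,0,0.3,-0.035,0,0,0]}}

```text
time: 17.3
position: [0.5187, 0.0557, 0.213]
tool_rot: [0.999, 0.038, 0.004, 0.001]
ft_force: [-0.4, -0.1, -1.1]
grip_width: 0.0303
grip_force: 0.0
```

```bash
python3 - <<'E'
from h import *
p=pose();o=robot.get_obs(); print(o["time"],o["q"].round(2),p[0],p[1].as_matrix().round(3).tolist())
c=robot.camera("wrist"); im=c["pixels"]; hsv=cv2.cvtColor(im,cv2.COLOR_RGB2HSV)
m=((hsv[...,0]<20)&(hsv[...,1]>150)&(hsv[...,2]>80)).astype(np.uint8); m[290:]=0
n,l,s,ce=cv2.connectedComponentsWithStats(m)
for i in range(1,n):
    if s[i,4]>50:
        ys,xs=np.nonzero(l==i); W=np.array([unproj(c,(x,y),.083,p)[:2] for x,y in zip(xs,ys)],np.float32); r=cv2.minAreaRect(W); print(s[i],np.round(r[0],4),np.round(r[1],4),round(r[2],1))
for n in("side","wrist","top"):
  c=robot.camera(n)
  for q in("nut_grip","carriage_nose","carriage_push","station"): print(n,q,[(round(r["score"],2),np.round(r["at"],4).tolist()) for r in robot.place_of(c,q)])
E
```

```text
17.3 [-0.11  0.4   1.71 -0.    1.03  1.39] [0.51866883 0.05565623 0.21297846] [[0.997, 0.076, 0.008], [0.076, -0.997, -0.001], [0.008, 0.002, -1.0]]
[313 119  16  37 274] [0.5875 0.0615] [0.0252 0.011 ] 4.4
[ 17 122  20  33 276] [0.5693 0.2701] [0.0085 0.0274] 69.1
[   0  215   28   64 1249] [0.4845 0.2911] [0.0197 0.0518] 82.1
side nut_grip [(0.89, [0.3403, -0.2062, 0.052]), (0.66, [0.4719, -0.245, 0.0967]), (0.52, [0.5858, 0.059, 0.0688])]
side carriage_nose [(0.81, [0.5914, -0.0693, 0.0493]), (0.65, [0.5827, 0.0645, 0.0401])]
side carriage_push [(0.95, [0.6056, -0.1735, 0.0631])]
side station [(0.55, [0.5847, 0.0648, 0.0403])]
wrist nut_grip [(0.72, [0.3441, -0.206, 0.0563]), (0.63, [0.5879, 0.0601, 0.0685]), (0.45, [0.5943, -0.0665, 0.0467])]
wrist carriage_nose [(0.64, [0.5931, -0.0687, 0.0473])]
wrist carriage_push []
wrist station []
top nut_grip [(0.67, [0.4696, -0.2452, 0.0955]), (0.61, [0.3375, -0.2084, 0.0484])]
top carriage_nose [(0.87, [0.5975, -0.0653, 0.0461])]
top carriage_push [(0.92, [0.5976, -0.1795, 0.0692])]
top station []
```

The nut is locked at (0.587, 0.061), tab at 69 mm, turned 4.4° like the channel. Now I go behind the push plate with the fingers closed and turned back.

>>> {"name": "servo_tool", "arguments": {"rows": [0.6,0.0086,0.036,0,0,1,0.0086,0.036,0,0,1,0.0086,0.036,0,0,1,0.0086,0.036,0,0,1,0.0086,0.036,0,0], "newtons": 10}}

```text
time: 18.52
position: [0.5732, -0.1217, 0.2106]
tool_rot: [0.999, 0.038, 0.0, -0.0]
ft_force: [0.8, -1.0, -0.2]
grip_width: 0.0056
grip_force: 0.0
```

>>> {"name": "servo_tool", "arguments": {"rows": [1,0.0086,0.036,0,-6,1,0,0,0,-6,1,0,0,0,-6,1,0,0,0,-6,1,0,0,0,-6]}}

```text
time: 18.93
position: [0.584, -0.1559, 0.2102]
tool_rot: [0.955, 0.297, -0.0, -0.0]
ft_force: [0.1, 0.0, 0.1]
grip_width: 0.0009
grip_force: 0.0
```

>>> {"name": "servo_tool", "arguments": {"rows": [1,0,0,0,-6,1,0,0,0,-6,1,0,0,0,-6,1,0,0,0,-6,1,0,0,0,-6]}}

```text
time: 19.35
position: [0.5841, -0.1554, 0.2104]
tool_rot: [0.845, 0.535, -0.0, -0.0]
ft_force: [0.8, -0.5, -0.2]
grip_width: 0.0003
grip_force: 0.0
```

>>> {"name": "servo_tool", "arguments": {"rows": [1,0,0,0,-6,1,0,0,0,-6,1,0,0,0,-6,1,0,0,0,-6,1,0,0,0,-6]}}

```text
time: 19.77
position: [0.5841, -0.1554, 0.2104]
tool_rot: [0.678, 0.735, -0.0, -0.0]
ft_force: [0.1, -0.6, 0.6]
grip_width: 0.0007
grip_force: 0.0
```

```bash
python3 - <<'E'
from h import *
p=pose();o=robot.get_obs(); print(o["time"],o["q"].round(2),p[0],p[1].as_matrix().round(3).tolist(),o["grip_width"])
for n in("side","wrist","top"):
  c=robot.camera(n)
  for q in("carriage_nose","carriage_push"): print(n,q,[(round(r["score"],2),np.round(r["at"],4).tolist()) for r in robot.place_of(c,q)])
E
```

```text
19.7667 [-0.44  0.51  1.5  -0.    1.13 -0.53] [ 0.58407124 -0.15537866  0.21044605] [[-0.081, 0.997, -0.0], [0.997, 0.081, 0.0], [0.0, -0.0, -1.0]] 0.0007476860919158006
side carriage_nose [(0.76, [0.5938, -0.069, 0.0478]), (0.15, [0.6664, 0.3223, -0.0009])]
side carriage_push [(0.77, [0.6073, -0.1752, 0.0646])]
wrist carriage_nose [(0.97, [0.5962, -0.0682, 0.0503])]
wrist carriage_push [(0.97, [0.6042, -0.1767, 0.0697]), (0.55, [0.5908, 0.0166, 0.0007])]
top carriage_nose [(0.75, [0.5935, -0.0666, 0.0488])]
top carriage_push []
```

>>> {"name": "servo_tool", "arguments": {"rows": [1,-0.035,0.009,0,0.3,1,-0.034,0.009,0,0,1,0,0,0,0,1,0,0,0.025,0,1,0,0,0.035,0]}}

```text
time: 20.63
position: [0.6102, -0.2254, 0.1536]
tool_rot: [0.682, 0.731, 0.001, 0.005]
ft_force: [-0.2, -0.1, -0.3]
grip_width: 0.0001
grip_force: 0.0
```

>>> {"name": "servo_tool", "arguments": {"rows": [1,0,0,0.03,0,1,0,0,0.03,0,1,0,0,0.028,0,1,0,0,0,0,1,0,0,0,0]}}

```text
time: 21.05
position: [0.606, -0.2223, 0.0611]
tool_rot: [0.682, 0.732, -0.0, -0.002]
ft_force: [0.3, -0.2, 0.5]
grip_width: 0.0006
grip_force: 0.0
```

>>> {"name": "servo_tool", "arguments": {"rows": [1,0.006,0,0,0,1,0.006,0,0,0,1,0.006,0,0,0,1,0.004,0,0,0,1,0.004,0,0,0]}}

```text
time: 21.47
position: [0.6058, -0.1963, 0.0639]
tool_rot: [0.681, 0.732, 0.0, 0.001]
ft_force: [0.2, 0.0, -0.5]
grip_width: 0.0004
grip_force: 0.0
```

>>> {"name": "servo_tool", "arguments": {"rows": [1,0.004,0,0,0,1,0.004,0,0,0,1,0.004,0,0,0,1,0.004,0,0,0,1,0.004,0,0,0]}}

```text
time: 21.88
position: [0.6042, -0.1772, 0.0628]
tool_rot: [0.682, 0.732, -0.0, 0.001]
ft_force: [0.8, -1.9, 1.7]
grip_width: 0.0004
grip_force: 0.9
```

>>> {"name": "servo_tool", "arguments": {"rows": [1,0.005,0,0,0,1,0.005,0,0,0,1,0.005,0,0,0,1,0.005,0,0,0,1,0.005,0,0,0]}}

```text
time: 22.3
position: [0.6023, -0.1516, 0.0626]
tool_rot: [0.682, 0.732, 0.0, 0.0]
ft_force: [0.5, -1.9, 2.7]
grip_width: 0.0004
grip_force: 0.9
```

>>> {"name": "servo_tool", "arguments": {"rows": [1,0.005,0,0,0,1,0.005,0,0,0,1,0.005,0,0,0,1,0.005,0,0,0,1,0.005,0,0,0]}}

```text
time: 22.72
position: [0.6004, -0.1266, 0.0626]
tool_rot: [0.682, 0.732, 0.0, 0.0]
ft_force: [0.5, -1.5, 1.9]
grip_width: 0.0005
grip_force: 0.9
```

```bash
python3 - <<'E'
from h import *
p=pose();o=robot.get_obs(); print(o["time"],p[0],o["ft_force"])
for n in("side","wrist","top"):
  c=robot.camera(n)
  for q in("carriage_nose","carriage_push","nut_grip"): print(n,q,[(round(r["score"],2),np.round(r["at"],4).tolist()) for r in robot.place_of(c,q)])
E
```

```text
22.7167 [ 0.600364   -0.12662939  0.06255836] [ 0.46186042 -1.47986115  1.89999558]
side carriage_nose [(0.69, [0.5878, -0.006, 0.0498]), (0.41, [0.5893, 0.015, 0.0012])]
side carriage_push [(0.79, [0.6025, -0.1082, 0.0643])]
side nut_grip [(0.82, [0.3379, -0.2085, 0.0549]), (0.74, [0.4709, -0.2448, 0.0962]), (0.49, [0.5827, 0.0646, 0.0716])]
wrist carriage_nose []
wrist carriage_push [(0.94, [0.6016, -0.1123, 0.0689])]
wrist nut_grip []
top carriage_nose []
top carriage_push []
top nut_grip [(0.52, [0.3374, -0.2062, 0.0476])]
```

The carriage moves with about 1.5–2 N and the nose is about 59 mm from the stem. Continuing.

>>> {"name": "servo_tool", "arguments": {"rows": [1,0.005,0,0,0,1,0.005,0,0,0,1,0.005,0,0,0,1,0.005,0,0,0,1,0.005,0,0,0]}}

```text
time: 23.73
position: [0.5986, -0.1017, 0.0626]
tool_rot: [0.682, 0.732, -0.0, 0.0]
ft_force: [0.3, -1.5, -1.4]
grip_width: 0.0004
grip_force: 0.9
```

>>> {"name": "servo_tool", "arguments": {"rows": [1,0.005,0,0,0,1,0.005,0,0,0,1,0.004,0,0,0,1,0.003,0,0,0,1,0.002,0,0,0]}}

```text
time: 24.15
position: [0.5972, -0.0827, 0.0626]
tool_rot: [0.682, 0.732, 0.0, -0.0]
ft_force: [0.2, -1.9, -0.7]
grip_width: 0.0003
grip_force: 0.8
```

>>> {"name": "servo_tool", "arguments": {"rows": [1,0.002,0,0,0,1,0.001,0,0,0,1,0.001,0,0,0,1,0.001,0,0,0,1,0.001,0,0,0]}}

```text
time: 24.57
position: [0.5968, -0.0773, 0.0626]
tool_rot: [0.682, 0.732, -0.0, 0.0]
ft_force: [-0.2, -1.7, -0.3]
grip_width: 0.0006
grip_force: 0.8
```

>>> {"name": "servo_tool", "arguments": {"rows": [1,0.001,0,0,0,1,0.001,0,0,0,1,0.001,0,0,0,1,0.001,0,0,0,1,0.001,0,0,0]}}

```text
time: 24.98
position: [0.5964, -0.0722, 0.0626]
tool_rot: [0.682, 0.732, -0.0, -0.0]
ft_force: [0.8, -1.2, 0.4]
grip_width: 0.0003
grip_force: 0.8
```

>>> {"name": "servo_tool", "arguments": {"rows": [1,0.001,0,0,0,1,0.001,0,0,0,1,0,0,0,0]}}

```text
time: 25.23
position: [0.5962, -0.0699, 0.0626]
tool_rot: [0.682, 0.732, 0.0, -0.0]
ft_force: [-0.4, -0.1, 0.1]
grip_width: 0.0003
grip_force: 0.4
```

>>> {"name": "servo_tool", "arguments": {"rows": [1,0.001,0,0,0,1,0.001,0,0,0,1,0.001,0,0,0,1,0,0,0,0]}}

```text
time: 25.57
position: [0.596, -0.067, 0.0625]
tool_rot: [0.682, 0.732, 0.0, -0.0]
ft_force: [0.4, -0.6, -0.2]
grip_width: 0.0004
grip_force: 0.4
```

>>> {"name": "servo_tool", "arguments": {"rows": [1,0.001,0,0,0,1,0.001,0,0,0,1,0,0,0,0]}}

```text
time: 25.82
position: [0.5959, -0.0658, 0.0626]
tool_rot: [0.681, 0.732, -0.0, 0.0]
ft_force: [-0.6, -4.4, 0.5]
grip_width: 0.0003
grip_force: 2.0
```

```bash
python3 - <<'E'
from h import *
p=pose();o=robot.get_obs(); print(o["time"],p[0],o["ft_force"])
for n in("side","wrist","top"):
  c=robot.camera(n)
  if n=="side": save(c,"s6")
  for q in("carriage_nose","carriage_push","nut_grip"): print(n,q,[(round(r["score"],2),np.round(r["at"],4).tolist()) for r in robot.place_of(c,q)])
E
```

```text
25.8167 [ 0.59594678 -0.0657795   0.06256558] [-0.64793559 -4.37734115  0.48571355]
side carriage_nose [(0.65, [0.5853, 0.0558, 0.0482])]
side carriage_push [(0.88, [0.5977, -0.0511, 0.064])]
side nut_grip [(0.91, [0.4698, -0.2426, 0.0963]), (0.82, [0.3382, -0.2066, 0.054])]
wrist carriage_nose []
wrist carriage_push [(0.89, [0.5968, -0.0511, 0.0685])]
wrist nut_grip [(0.42, [0.5908, 0.0178, -0.0003])]
top carriage_nose []
top carriage_push [(0.53, [0.6627, 0.3211, -0.0012])]
top nut_grip [(0.65, [0.3386, -0.2066, 0.0485]), (0.54, [0.4679, -0.246, 0.0933])]
```

Force rose to 4.4 N exactly where the stem should stop the nose. I'll back off, lift clear and check.

>>> {"name": "servo_tool", "arguments": {"rows": [1,0,0,0,0,1,0,0,0,0,1,-0.002,0,0,0,1,-0.01,0,0,0,1,-0.02,0,0,0]}}

```text
time: 26.83
position: [0.5975, -0.0949, 0.0623]
tool_rot: [0.681, 0.732, 0.0, -0.001]
ft_force: [0.5, 0.3, 0.2]
grip_width: 0.0004
grip_force: 0.0
```

>>> {"name": "servo_tool", "arguments": {"rows": [1,-0.015,0,0,0,1,0,0,-0.02,0,1,0,0,-0.035,0,1,0,0,-0.04,0,1,0,0,-0.04,0]}}

```text
time: 27.25
position: [0.5986, -0.1125, 0.1982]
tool_rot: [0.682, 0.731, 0.0, -0.001]
ft_force: [0.5, -0.7, -0.4]
grip_width: 0.0002
grip_force: 0.0
```

>>> {"name": "servo_tool", "arguments": {"rows": [1,-0.01,-0.03,0,0,1,0,-0.035,0,0,1,0,-0.035,0,0,1,0,0,0,0,1,0,0,0,0]}}

```text
time: 27.67
position: [0.4982, -0.1291, 0.1976]
tool_rot: [0.683, 0.731, 0.0, -0.001]
ft_force: [-0.1, 0.0, 1.2]
grip_width: 0.0006
grip_force: 0.0
```

```bash
python3 - <<'E'
from h import *
o=robot.get_obs(); print(o["time"],o["position"],o["ft_force"])
for n in("side","wrist","top"):
  c=robot.camera(n)
  if n=="side":
    u,v=proj(c,(.588,.03,.07))[0].astype(int); cv2.imwrite("pics/s7.png",cv2.resize(c["pixels"][v-60:v+60,u-60:u+60],(600,600),interpolation=cv2.INTER_CUBIC)[:,:,::-1])
  for q in("carriage_nose","carriage_push","nut_grip"): print(n,q,[(round(r["score"],2),np.round(r["at"],4).tolist()) for r in robot.place_of(c,q)])
E
```

```text
27.6667 [ 0.49823595 -0.12909225  0.19764965] [-0.09679526  0.00919054  1.23564497]
side carriage_nose [(0.73, [0.584, 0.0509, 0.0466])]
side carriage_push [(0.9, [0.5971, -0.051, 0.066])]
side nut_grip [(0.67, [0.3391, -0.2086, 0.0538]), (0.54, [0.5861, 0.0604, 0.0717]), (0.47, [0.5825, 0.0527, 0.0466])]
wrist carriage_nose []
wrist carriage_push [(0.75, [0.5947, -0.0539, 0.0695])]
wrist nut_grip [(0.77, [0.3394, -0.2087, 0.054])]
top carriage_nose [(0.94, [0.5837, 0.0588, 0.0507]), (0.71, [0.4879, 0.2979, -0.002])]
top carriage_push [(0.59, [0.5912, -0.0575, 0.0691]), (0.47, [0.6611, 0.3245, 0.0031])]
top nut_grip [(0.67, [0.486, 0.2987, -0.0003]), (0.59, [0.587, 0.0632, 0.0674])]
```

View pics/s7.png

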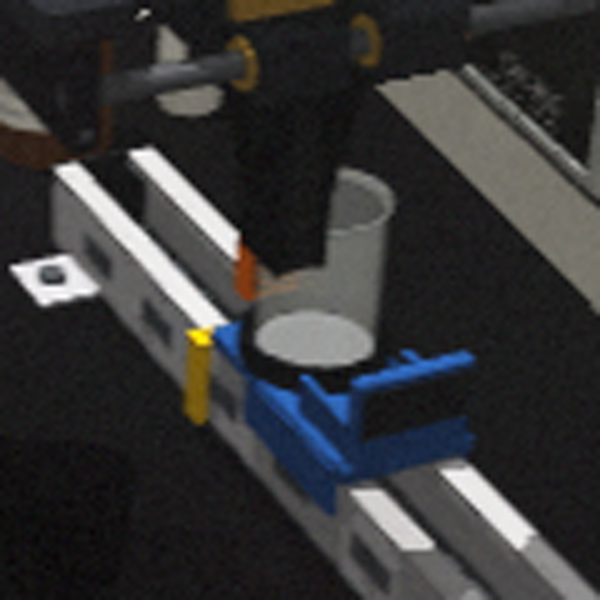

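The carriage has its nose at the yellow mark, with the nut's orange tab just beyond it at (245,270). The arm is clear of everything. Handing in.

```bash
python3 -c "
from rig import robot
print(robot.hand_in())"
```

```text
the job is handed in; nothing more can be done
None
```

I locked the nut across the channel at the yellow mark, pushed the carriage until its nose met the stem (the push force rose to 4.4 N there), backed the arm clear and handed the job in at about 28 s; the hand-in returned no verdict.

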